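# Turn the cheese wheel on to the next portion

## Robot

A 7-joint arm with a two-finger parallel gripper is mounted at the origin on the work surface. World frame = base frame: x ahead of the robot, y to its left, z up, the work surface at z = 0. Lengths are in m, angles in rad, forces in N, time in s.
With the tool pointing down it reaches from about 0.4 to 0.85 m from the base axis. Payload 4.5 kg.
Tool frame: the origin (TCP) lies between the finger pads; the fingertips stand 11 mm ahead of it and the grasp point (between the pads) lies 8 mm behind it (r.nose_length is the distance from the TCP to the fingertips, in m); z points along the fingers, y is the line along which they close (so a half turn about z gives the same grasp; the last joint's range is limited). The gripper opens to 88 mm and grips with 3 to 60 N. Pads are 18 mm wide; open, the fingers measure 123 mm over their backs; the gripper's body (75 mm by 187 mm) begins 45 mm behind the grasp point.
Start: joints at [1.146, 0.689, -0.195, 1.565, 0.157, 0.902, -0.215], TCP at [0.277, -0.56, 0.25] pointing down, gripper open.
Joint ranges: [-3.01, 3.01], [-0.46, 2.08], [-1.47, 1.51], [0.13, 2.56], [-1, 4.14], [0.04, 2.09], [-2.66, 2.66]. Speed limits (rad/s): [2.57, 2.57, 3.14, 3.14, 3.14, 3.14, 3.14].

## Interface

Orientations are given as a unit quaternion [x, y, z, w].
In Python, from plant import get_state, snapshot, camera_model, r gives the robot as it stands.
- The arm moves only by the shell command python3 -m inch 'ROWS' [FORCE]. ROWS is text: rows parted by semicolons, each of 7 numbers parted by spaces: the opening, from -1 (shut) to 1 (fully open), then the shift along the tool's x, y, z in m, then the turn, a rotation vector about the tool's x, y, z in rad. A call has 1 to 20 rows; each row shifts and turns the commanded pose from where the row before left it, along the tool's axes as they then stand; what a row does not reach is not made up. A row lasts 1/12 s, in which the tool goes at most 41.7 mm and 7.16 degrees, less where a joint would pass 70% of its speed; a pose out of reach is approached as far as the arm can. A call is refused whole if a number of a shift passes 0.0417 or a number of a turn 0.125, either way. A call with a gripper value outside its range is refused whole. The fingers move at their own pace and stop on an object; FORCE is the grip in N (left out, the last holds). Time passes only in rows, so rows that do not move let the fingers close. It gives the time, the measured TCP pose, the force, the opening and the grip force at its end, in the units of the state.
- get_state(): the state, without advancing time (a new reading comes with each control period).
- snapshot(name): name is "scene" or "top"; returns (picture, depth): 480x640x3 uint8, red, green, blue; 480x640 float32, m along the optical axis (not along the pixel's ray), 0 where there is no reading.
- camera_model(name): a dict with "intrinsics" (3x3 intrinsics, pixels), "view" (4x4, takes a point from world to camera coordinates). Camera axes: x right, y down, z forward; pixel columns grow to the right and rows downward; lengths in m; the calibration is good to about 2 mm. A picture is of the moment at which its call begins. camera_model takes no time and is no camera call.
- r.finish_job(): hands the job in; it is judged then, once.
The state is a dict: "clock": time; "q": joint angles; "qd": joint speeds; "joint_torque": joint torques, N m; "tool_pos": TCP position; "eef_rot": TCP orientation; "contact_force": force on the tool from outside, world axes, zero at the start; "moment": the same for the moment, N m; "opening": opening from 0.0 (shut) to 1.0 (fully open); "finger_force": force on a finger pad.
Only numpy, scipy, OpenCV 4.12 (cv2) and the standard library are available. Lean on these libraries where they do the work, as an engineer would, in place of code of your own. Each camera call takes 0.05 s, during which the arm holds its last target. There are 200 camera calls.

## Task

Set the next portion on the cheese portioner: push the black lever handle round, clockwise, until the lever bar stands squarely over the red rider on the scale, without running past it, then press the green brake button fully down and take your hand away. Push gently with the fingertips, do not pinch the handle, do not touch the cheese or shift the rider, and leave the tub, the honey jar and the knife where they are.

Things in the scene. Friction and masses are not known exactly. Their poses are not given: they have to be found in the camera images.
- lever (a joint): angle of the ring, board, cheese and lever, which turn as one on a round steel base (radius 134 mm, top 24 mm above the table): 0 at its home stop, growing clockwise seen from above, up to 1.5 rad. About 2.5 N at the handle turns it and friction holds it where it is left. The lever stands over the rider when this equals rider
- axis (a point): centre of the upright turning axis of the ring, 44 mm above the table (the top of the blue board, radius 88 mm). The whole portioner stands differently, in place and yaw, each time. x axis: forward when the portioner is not yawed; the home position of the lever lies 130 degrees counter-clockwise from it
- handle_mid (a point): half-way up the lever's handle, a black upright cylinder 18 mm in diameter from 40 to 98 mm above the table, 145 mm from the axis, at the end of the lever bar. This point is 68 mm above the table. Within 0.22 m round the axis nothing higher than 98 mm stands on the lever's side, apart from the cheese (109 mm)
- lever_bar (a point): point on the centre line of the lever bar, 120 mm from the axis and 35 mm above the table; the bar is dark steel, 8 mm wide, 5 mm thick, and runs radially from the ring to the handle
- rider (a joint): angle of the red rider on the same scale as lever; it is clipped stiffly on the rim of the scale, always farther clockwise than the lever at the start, and must not be moved
- rider_mid (a point): centre line (white) of the red rider, 120 mm from the axis and 29 mm above the table; the rider is a red saddle 20 mm wide along the arc, reaching from 108 to 140 mm from the axis, no higher than 30 mm above the table. Its x axis points radially outward, its y axis back (counter-clockwise), towards where the lever comes from
- brake (a joint): travel of the green brake button: 0 up (off), 0.008 m fully down (on); it takes about 4 N and stays where it is pressed
- brake_top (a point): centre of the top of the green brake button, 24 mm in diameter, 62 mm above the table when up, on a grey housing (30 by 34 mm, top 44 mm above the table) beside the ring on the robot's side, 116 mm from the axis; pressed straight down
- handle: the lever's black handle grip, free to spin on its spindle; its origin is on the table, under the handle's axis (z 0)
- cheese: the white cheese wheel on the board, radius 76 mm, 44 to 109 mm above the table, with a part already cut out; its origin lies on the axis at table height. Not to be touched
- tub: white tub with a yellow lid, 86 mm in diameter, 69 mm high, standing on the table beyond the lever; origin at the centre of its underside
- honey: honey jar, amber with a brass cap, 60 mm in diameter, 85 mm high, standing near the tub; origin at the centre of its underside
- knife: cheese knife lying on the table on the far side of the portioner, 255 mm long, 30 mm wide, 18 mm high, white handle; origin near its middle, blade along its +x

How it is judged:
By the outcome, as a careful person would: the job done as asked, in the order asked, and still so for the second after the job is handed in, with the robot touching nothing.
It also fails if it takes over 51 s, if anything falls off the work surface, if the arm or the gripper's body presses on something with over 40 N, if the wrist force passes 120 N, or if a joint passes its speed limit or range.

## Working session

There is one attempt and no reset: what is moved stays moved. The work goes in short steps, Python scripts to look and compute and a shell command to move; the robot and the scene stay as the last step left them, time stands still between calls to the robot, and variables do not carry over. Pictures are saved under pics/ and viewed, at most 10 in all, crops included, and the job is handed in when it is done.

```bash
ls; mkdir -p pics; python3 - <<'E'
from plant import *
import cv2,numpy as np
for n in("scene","top"):
    p,d=snapshot(n); cv2.imwrite(f"pics/{n}0.png",p[:,:,::-1]); np.savez(f"{n}0.npz",p=p,d=d)
    m=camera_model(n); print(n,np.round(m["intrinsics"],1).tolist(),np.round(m["view"],3).tolist())
s=get_state(); print(s["clock"],s["tool_pos"],s["eef_rot"],s["opening"])
E
```

```text
pics
scene [[538.8, 0.0, 313.0], [0.0, 538.8, 234.5], [0.0, 0.0, 1.0]] [[0.68, 0.733, 0.007, -0.46], [0.628, -0.578, -0.521, -0.334], [-0.378, 0.359, -0.853, 1.051], [0.0, 0.0, 0.0, 1.0]]
top [[558.7, 0.0, 320.8], [0.0, 558.7, 242.2], [0.0, 0.0, 1.0]] [[0.027, -1.0, -0.013, 0.01], [-0.99, -0.025, -0.14, 0.628], [0.14, 0.016, -0.99, 1.038], [0.0, 0.0, 0.0, 1.0]]
0.1 [ 0.27653505 -0.55987702  0.24898445] [ 9.73788719e-01  2.27452912e-01 -2.40341711e-04 -8.03768999e-04] 1.0002271909034166
```

View pics/top0.png

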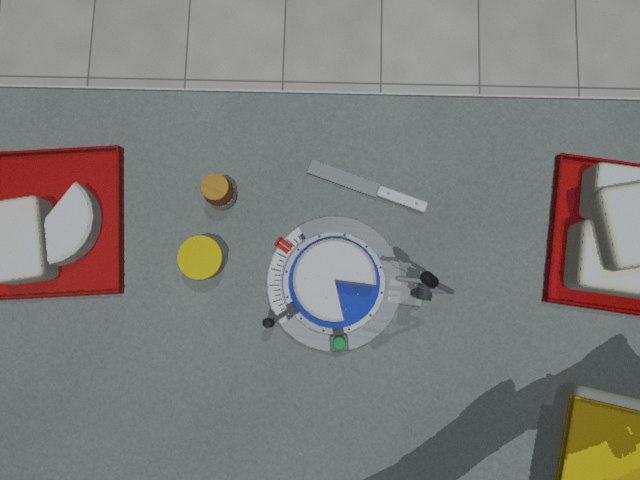

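View pics/scene0.png

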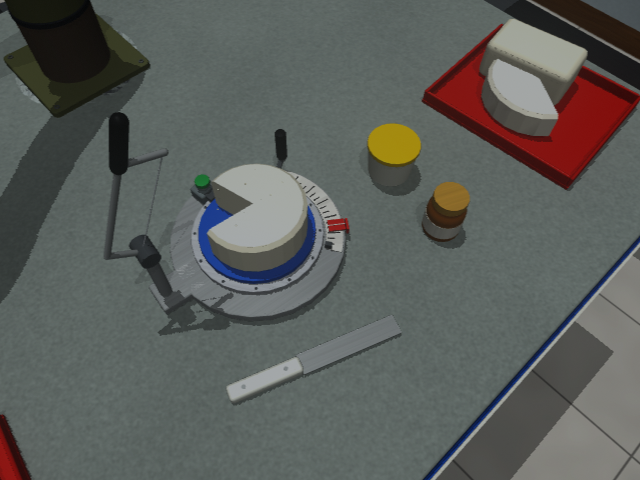

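The top view shows the axis near (335,283), handle at (268,323), rider at (284,244), green button at (339,343), tub at (200,257) and honey at (216,188). In the scene view the handle is at (281,143) and the rider at (338,226).

```bash
cat > h.py <<'E'
import cv2,numpy as np
from plant import *
from scipy.optimize import least_squares
def cast(n,uv,z):
    m=camera_model(n);K=np.array(m["intrinsics"]);V=np.array(m["view"]);R,t=V[:3,:3],V[:3,3]
    uv=np.atleast_2d(uv).astype(float);c=-R.T@t
    d=(np.linalg.inv(K)@np.c_[uv,np.ones(len(uv))].T).T@R
    return c+d*((z-c[2])/d[:,2])[:,None]
def masks(p):
    h=cv2.cvtColor(p,cv2.COLOR_RGB2HSV);H,S,v=h[...,0],h[...,1],h[...,2]
    return dict(blue=(H>100)&(H<125)&(S>150)&(v>60),green=(H>50)&(H<90)&(S>120)&(v>50),red=((H<8)|(H>172))&(S>130)&(v>80),black=(v<45),yellow=(H>20)&(H<33)&(S>150)&(v>80))
def blob(m,box):
    x0,y0,x1,y1=box;k=np.zeros(m.shape,np.uint8);k[y0:y1,x0:x1]=m[y0:y1,x0:x1]
    n,l,s,c=cv2.connectedComponentsWithStats(k)
    i=1+np.argmax(s[1:,4]);return c[i],s[i],np.argwhere(l==i)[:,::-1]
def circ(P,r=None):
    f=lambda q:np.hypot(P[:,0]-q[0],P[:,1]-q[1])-(q[2] if r is None else r)
    s=least_squares(f,[*P[:,:2].mean(0),r or .08],loss="soft_l1",f_scale=.002);return s.x,np.sqrt(np.mean(s.fun**2))
E
python3 - <<'E'
from h import *
for n,B in dict(top=dict(blue=(270,220,400,350),green=(320,330,360,355),red=(265,230,300,262),black=(255,312,280,332),yellow=(170,225,230,290)),
  scene=dict(blue=(180,150,340,300),green=(185,165,220,195),red=(318,210,355,240),black=(270,122,292,165),yellow=(350,110,430,170))).items():
    p=np.load(n+"0.npz")["p"];M=masks(p)
    for k,b in B.items():
        c,s,pts=blob(M[k],b);z=dict(blue=.044,green=.062,red=.030,black=.098,yellow=.069)[k]
        print(n,k,c.round(1),s,cast(n,c,z).round(4))
        if k=="blue":
            hull=cv2.convexHull(pts.astype(np.int32))[:,0]
            print("  axis",[np.round(a,4) for a in circ(cast(n,hull,z))],circ(cast(n,hull,z),.088))
    c=p[225:355,260:390] if n=="top" else p[120:260,190:360]
    cv2.imwrite(f"pics/{n}crop.png",cv2.resize(c[:,:,::-1],None,fx=4.2,fy=4.2,interpolation=2))
E
```

```text
top blue [345.1 300.9] [ 290  248   89   79 1586] [[ 0.516  -0.0235  0.044 ]]
  axis [array([ 0.5525, -0.001 ,  0.0858]), np.float64(0.0003)] (array([ 0.55450889, -0.000907  ,  0.088     ]), np.float64(0.002065812094118783))
top green [339.  342.7] [334 337  11  12 107] [[ 0.4378 -0.0132  0.062 ]]
top red [282.7 244.5] [275 237  17  16 112] [[0.6236 0.1009 0.03  ]]
top black [271.6 322.2] [270 319   4   8  20] [[0.4724 0.1099 0.098 ]]
top yellow [199.5 257.1] [ 178  235   44   45 1528] [[0.5903 0.2541 0.069 ]]
scene blue [248.8 249.6] [ 199  199  116   85 2223] [[ 0.5735 -0.033   0.044 ]]
  axis [array([ 0.555 , -0.0029,  0.0871]), np.float64(0.0007)] (array([ 0.55430787, -0.00238353,  0.088     ]), np.float64(0.0010309293732807738))
scene green [201.6 180.7] [195 175  15  13 153] [[ 0.4394 -0.0143  0.062 ]]
scene red [337.7 224.3] [327 218  22  13 193] [[0.6239 0.0995 0.03  ]]
scene black [280.6 144.4] [275 129  12  33 311] [[0.4909 0.1035 0.098 ]]
scene yellow [393.8 143.7] [ 368  124   53   41 1717] [[0.5921 0.2528 0.069 ]]
```

View pics/topcrop.png

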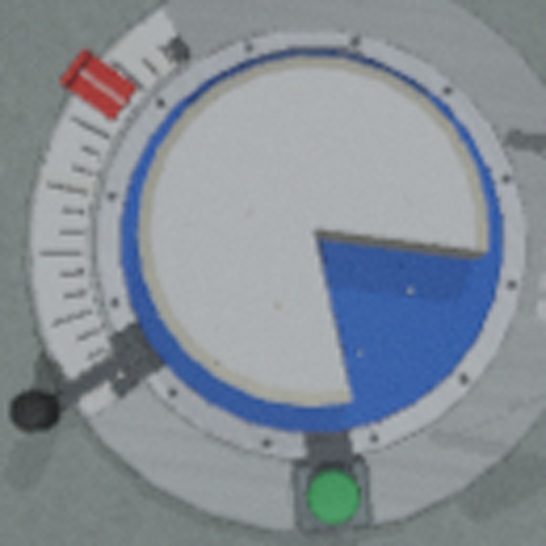

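The crop shows the black grip at about (37,410), dark bar running to the ring, the red rider at (98,85) and the button at (333,497). Next, refine the handle angle and check cutter clearance.

```bash
python3 - <<'E'
from h import *
ax=np.array([.5542,-.0015])
p=np.load("top0.npz")["p"];d=np.load("top0.npz")["d"]
v=p.max(2)
c,s,pts=blob(v<75,(255,312,281,332));print(c,s)
# handle: top disc centre approx
for uv,z in (((268.8,322.4),.098),((284.3,244.8),.030),(c,.09)):
    w=cast("top",uv,z)[0,:2]-ax;print(uv,(w+ax).round(4),"r",np.hypot(*w).round(4),"ang",np.degrees(np.arctan2(w[1],w[0])).round(2))
# height map
m=camera_model("top");K=np.array(m["intrinsics"]);V=np.array(m["view"])
u,vv=np.meshgrid(np.arange(640),np.arange(480));C=np.stack([(u-K[0,2])/K[0,0]*d,(vv-K[1,2])/K[1,1]*d,d],-1)
W=(C-V[:3,3])@V[:3,:3]
for nm,b in dict(cutter=(385,240,460,310),honey=(195,165,240,212),handle=(258,312,278,332)).items():
    q=W[b[1]:b[3],b[0]:b[2]].reshape(-1,3);q=q[q[:,2]>.05];print(nm,len(q),q.min(0).round(3),q.max(0).round(3),np.median(q,0).round(3))
# rider and handle from scene view
M=masks(p);c,s,pts=blob(M["red"],(265,230,300,262));hull=cv2.minAreaRect(pts.astype(np.float32));print(hull)
w=cast("top",cv2.boxPoints(hull),.03)[:,:2]-ax;print(np.c_[np.hypot(*w.T),np.degrees(np.arctan2(w[:,1],w[:,0]))].round(4))
E
```

```text
[268.22916667 322.17708333] [263 318  12  10  96]
(268.8, 322.4) [0.4718 0.1151] r 0.1427 ang 125.26
(284.3, 244.8) [0.6231 0.0977] r 0.1208 ang 55.25
[268.22916667 322.17708333] [0.4721 0.117 ] r 0.1441 ang 124.72
cutter 788 [ 0.476 -0.2    0.055] [0.547 0.008 1.116] [ 0.535 -0.145  0.259]
honey 809 [0.476 0.008 0.05 ] [0.751 0.256 1.116] [0.719 0.227 0.084]
handle 101 [0.463 0.008 0.054] [0.48  0.128 1.116] [0.471 0.118 0.097]
((282.85137939453125, 244.60812377929688), (14.879697799682617, 9.067316055297852), 35.53767776489258)
[[ 0.1383 59.5851]
 [ 0.1385 52.1876]
 [ 0.109  51.1972]
 [ 0.1089 60.5729]]
```

```bash
R='-1 .0215 -.0257 -.003 0 0 0'; python3 -m inch '-1 .0215 -.0257 -.003 0 0 0;-1 .0215 -.0257 -.003 0 0 0;-1 .0215 -.0257 -.003 0 0 0;-1 .0215 -.0257 -.003 0 0 0;-1 .0215 -.0257 -.003 0 0 0;-1 .0215 -.0257 -.003 0 0 0;-1 .0215 -.0257 -.003 0 0 0;-1 .0215 -.0257 -.003 0 0 0;-1 .0215 -.0257 -.003 0 0 0;-1 .0215 -.0257 -.003 0 0 0;-1 .0215 -.0257 -.003 0 0 0;-1 .0215 -.0257 -.003 0 0 0;-1 .0215 -.0257 -.003 0 0 0;-1 .0215 -.0257 -.003 0 0 0;-1 .0215 -.0257 -.003 0 0 0;-1 .0215 -.0257 -.003 0 0 0;-1 .0215 -.0257 -.003 0 0 0;-1 .0215 -.0257 -.003 0 0 0;-1 .0215 -.0257 -.003 0 0 0;-1 .0215 -.0257 -.003 0 0 0'; python3 -m inch '-1 0 0 0 0 0 -.05;-1 0 0 0 0 0 -.05;-1 0 0 0 0 0 -.052;-1 0 0 0 0 0 0;-1 0 0 0 0 0 0'; cat >> h.py <<'E'
AX=np.array([.5542,-.0015])
def where():
    s=get_state();p=np.array(s["tool_pos"]);x,y,z,w=s["eef_rot"]
    from scipy.spatial.transform import Rotation as Ro
    R=Ro.from_quat([x,y,z,w]).as_matrix();v=p[:2]-AX
    print("t",round(s["clock"],2),"p",p.round(4),"yaw",np.degrees(np.arctan2(R[1,0],R[0,0])).round(2),"tilt",R[2].round(3),"r",np.hypot(*v).round(4),"ang",np.degrees(np.arctan2(v[1],v[0])).round(2),"F",np.round(s["contact_force"],1),"q",np.round(s["q"],2),"op",round(s["opening"],2))
    c=(R.T@np.r_[AX-p[:2],0]);print("axis in tool",c.round(4));return p,R
E
python3 -c "
from h import *
where()"
```

```text
clock: 1.77
tool_pos: [0.4345, 0.0925, 0.3097]
eef_rot: [0.974, 0.227, -0.0, 0.0]
contact_force: [0.7, -1.3, 0.9]
opening: 0.007
finger_force: 0.0
clock: 2.18
tool_pos: [0.4345, 0.0908, 0.3095]
eef_rot: [0.954, 0.3, -0.0, -0.0]
contact_force: [-0.7, -0.0, 0.2]
opening: 0.001
finger_force: 0.0
t 2.18 p [0.4345 0.0908 0.3095] yaw 34.91 tilt [-0.001 -0.    -1.   ] r 0.1512 ang 142.37 F [-0.7 -0.   0.2] q [-0.11  0.38 -0.28  2.    0.15  0.79 -1.44] op 0.0
axis in tool [ 4.530e-02  1.442e-01 -1.000e-04]
```

```bash
python3 -m inch '-1 0 0 0 0 0 -.1208;-1 0 0 0 0 0 -.1208;-1 0 0 0 0 0 -.1208;-1 0 0 0 0 0 -.1208;-1 0 0 0 0 0 -.1208;-1 0 0 0 0 0 -.1208;-1 0 0 0 0 0 -.1208;-1 0 0 0 0 0 -.1208;-1 0 0 0 0 0 -.1208;-1 0 0 0 0 0 -.1208;-1 0 0 0 0 0 -.1208;-1 0 0 0 0 0 -.1208;-1 0 0 0 0 0 -.1208'; python3 -m inch '-1 0 0 0 0 0 -.1208;-1 0 0 0 0 0 -.1208;-1 0 0 0 0 0 -.1208;-1 0 0 0 0 0 -.1208;-1 0 0 0 0 0 -.1208;-1 0 0 0 0 0 -.1208;-1 0 0 0 0 0 -.1208;-1 0 0 0 0 0 -.1208;-1 0 0 0 0 0 -.1208;-1 0 0 0 0 0 -.1208;-1 0 0 0 0 0 -.1208;-1 0 0 0 0 0 -.1208;-1 0 0 0 0 0 -.1208;-1 0 0 0 0 0 0;-1 0 0 0 0 0 0'
python3 -c "
from h import *
where()"
```

```text
clock: 3.27
tool_pos: [0.4347, 0.0905, 0.3096]
eef_rot: [0.46, 0.888, -0.0, 0.0]
contact_force: [-0.0, 0.2, 0.2]
opening: 0.003
finger_force: 0.0
clock: 4.52
tool_pos: [0.4346, 0.0906, 0.3094]
eef_rot: [-0.298, 0.955, 0.0, -0.0]
contact_force: [-0.2, 0.4, -0.1]
opening: 0.004
finger_force: 0.0
t 4.52 p [0.4346 0.0906 0.3094] yaw -145.32 tilt [ 0.001  0.001 -1.   ] r 0.1509 ang 142.4 F [-0.2  0.4 -0.1] q [ 0.43  0.58 -1.18  1.97  0.64  1.02  1.13] op 0.0
axis in tool [-4.590e-02 -1.438e-01 -1.000e-04]
```

```bash
python3 -m inch '-1 0 0 .03 0 0 0;-1 0 0 .03 0 0 0;-1 0 0 .03 0 0 0;-1 0 0 .03 0 0 0;-1 0 0 .03 0 0 0;-1 0 0 .03 0 0 0;-1 0 0 .03 0 0 0;-1 0 0 .02 0 0 0;-1 0 0 .009 0 0 0;-1 0 0 0 0 0 0;-1 0 0 0 0 0 0'
python3 - <<'E'
from h import *
where()
p,d=snapshot("scene");cv2.imwrite("pics/s1.png",cv2.resize(p[90:290,110:360,::-1],None,fx=3,fy=3))
E
```

```text
clock: 5.43
tool_pos: [0.4347, 0.0909, 0.0707]
eef_rot: [-0.299, 0.954, -0.0, -0.0]
contact_force: [0.3, -0.4, 0.2]
opening: 0.007
finger_force: 0.0
t 5.43 p [0.4347 0.0909 0.0707] yaw -145.17 tilt [ 0.001 -0.    -1.   ] r 0.151 ang 142.3 F [ 0.3 -0.4  0.2] q [ 0.14  0.93 -0.76  2.21  1.33  0.61  0.52] op 0.01
axis in tool [-0.0454 -0.1441 -0.    ]
```

View pics/s1.png

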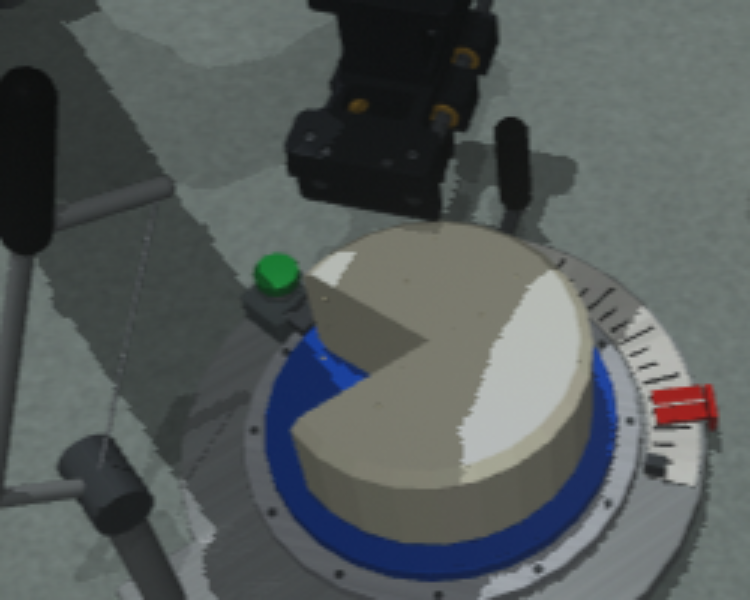

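```bash
python3 -m inch '-1 -.006 0 0 0 0 0;-1 -.006 0 0 0 0 0;-1 -.006 0 0 0 0 0;-1 -.004 0 0 0 0 0;-1 -.003 0 0 0 0 0;-1 -.003 0 0 0 0 0;-1 0 0 0 0 0 0'; python3 -m inch '-1 -.0043 .0005 0 0 0 .03;-1 -.0043 .0005 0 0 0 .03;-1 -.0043 .0005 0 0 0 .03;-1 -.0043 .0005 0 0 0 .03;-1 -.0043 .0005 0 0 0 .03'
python3 - <<'E'
from h import *
where()
p,d=snapshot("top");cv2.imwrite("pics/t1.png",cv2.resize(p[215:345,230:380,::-1],None,fx=4,fy=4))
E
```

```text
clock: 6.07
tool_pos: [0.458, 0.1072, 0.0707]
eef_rot: [-0.3, 0.954, -0.0, 0.0]
contact_force: [-0.3, -0.4, 0.3]
opening: 0.005
finger_force: 0.0
clock: 6.48
tool_pos: [0.4747, 0.1203, 0.0705]
eef_rot: [-0.227, 0.974, -0.0, -0.0]
contact_force: [-2.9, -1.4, 0.6]
opening: 0.005
finger_force: 1.4
t 6.48 p [0.4747 0.1203 0.0705] yaw -153.81 tilt [ 0.001 -0.    -1.   ] r 0.1455 ang 123.14 F [-2.9 -1.4  0.6] q [ 0.11  0.95 -0.77  2.08  1.19  0.65  0.52] op 0.01
axis in tool [-0.0176 -0.1444  0.    ]
```

View pics/t1.png

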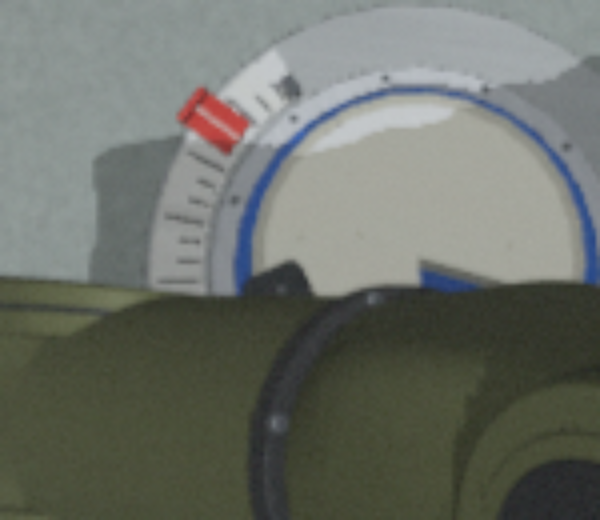

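In the top view the arm hides the lever; the rider is at (213,120). The contact force is 3 N, which fits a gentle push. Continue.

```bash
python3 -m inch '-1 -.0043 .0005 0 0 0 .03;-1 -.0043 .0005 0 0 0 .03;-1 -.0043 .0005 0 0 0 .03;-1 -.0043 .0005 0 0 0 .03;-1 -.0043 .0005 0 0 0 .03;-1 -.0043 .0005 0 0 0 .03;-1 -.0043 .0005 0 0 0 .03;-1 -.0043 .0005 0 0 0 .03;-1 -.0043 .0005 0 0 0 .03;-1 -.0043 .0005 0 0 0 .03;-1 -.0043 .0005 0 0 0 .03;-1 -.0043 .0005 0 0 0 .03;-1 -.0043 .0005 0 0 0 .03;-1 -.0043 .0005 0 0 0 .03;-1 -.0043 .0005 0 0 0 .03;-1 -.0043 .0005 0 0 0 .03;-1 -.0043 .0005 0 0 0 .03;-1 -.0043 .0005 0 0 0 .03;-1 -.0043 .0005 0 0 0 .03;-1 -.0043 .0005 0 0 0 .03'
python3 - <<'E'
from h import *
where()
E
```

```text
clock: 8.2
tool_pos: [0.5567, 0.1449, 0.0707]
eef_rot: [0.071, 0.997, 0.0, -0.0]
contact_force: [-3.2, 0.1, -1.0]
opening: 0.008
finger_force: 1.4
t 8.2 p [0.5567 0.1449 0.0707] yaw 171.82 tilt [ 0.  0. -1.] r 0.1464 ang 89.0 F [-3.2  0.1 -1. ] q [ 0.06  0.98 -0.71  1.83  0.96  0.72  0.22] op 0.01
axis in tool [-0.0183 -0.1452 -0.    ]
```

```bash
python3 -m inch '-1 -.0043 .0005 0 0 0 .03;-1 -.0043 .0005 0 0 0 .03;-1 -.0043 .0005 0 0 0 .03;-1 -.0043 .0005 0 0 0 .03;-1 -.0043 .0005 0 0 0 .03;-1 -.0043 .0005 0 0 0 .03;-1 -.0043 .0005 0 0 0 .03;-1 -.0043 .0005 0 0 0 .03;-1 -.0043 .0005 0 0 0 .03;-1 -.0043 .0005 0 0 0 .03;-1 -.0043 .0005 0 0 0 .03;-1 -.0043 .0005 0 0 0 .03;-1 0 0 0 0 0 0'
python3 - <<'E'
from h import *
where()
p,d=snapshot("scene");np.save("s2.npy",p);cv2.imwrite("pics/s2.png",cv2.resize(p[150:280,270:400,::-1],None,fx=4.5,fy=4.5,interpolation=2))
E
```

```text
clock: 9.28
tool_pos: [0.6086, 0.1345, 0.0709]
eef_rot: [0.249, 0.969, 0.0, 0.001]
contact_force: [-0.7, 0.7, -0.5]
opening: 0.003
finger_force: 0.2
t 9.28 p [0.6086 0.1345 0.0709] yaw 151.17 tilt [-0.002  0.001 -1.   ] r 0.1465 ang 68.22 F [-0.7  0.7 -0.5] q [ 0.06  1.01 -0.66  1.68  0.84  0.76  0.05] op 0.0
axis in tool [-1.800e-02 -1.454e-01 -1.000e-04]
```

View pics/s2.png

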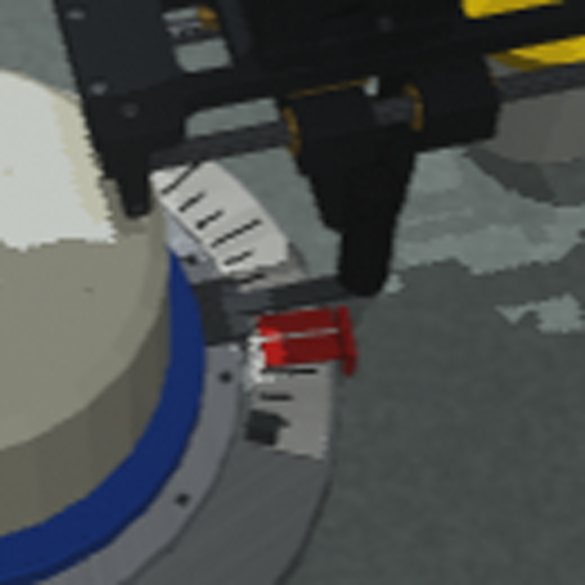

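The scene crop shows the bar running from (205,312) to (375,285), just short of the rider's white line, which runs from (262,345) to (345,330). Measure both angles.

```bash
cat >> h.py <<'E'
def ang(n,uv,z):
    w=cast(n,uv,z)[:,:2]-AX; return np.hypot(*w.T),np.degrees(np.arctan2(w[:,1],w[:,0]))
E
python3 - <<'E'
from h import *
p=np.load("s2.npy").astype(int);g=p.sum(2)//3
for u in range(326,350,3): print(u,g[204:232,u].tolist(), (p[204:232,u,0]-p[204:232,u,1]>40).nonzero()[0][[0,-1]]+204 if (p[204:232,u,0]-p[204:232,u,1]>40).any() else '')
E
```

```text
326 [167, 149, 150, 170, 169, 141, 96, 48, 93, 118, 79, 63, 63, 63, 61, 36, 71, 84, 64, 84, 108, 188, 156, 172, 139, 144, 173, 156] 
329 [168, 169, 168, 168, 168, 97, 95, 98, 118, 116, 57, 62, 54, 63, 40, 75, 42, 46, 49, 75, 99, 141, 77, 75, 75, 82, 73, 58] [220 230]
332 [167, 166, 167, 166, 96, 96, 96, 117, 116, 73, 40, 40, 40, 41, 33, 56, 46, 46, 46, 50, 100, 79, 64, 63, 75, 65, 65, 66] [220 230]
335 [84, 74, 74, 88, 89, 96, 118, 117, 104, 42, 40, 40, 40, 34, 60, 61, 47, 46, 46, 52, 108, 49, 46, 48, 47, 43, 45, 96] [219 230]
338 [104, 104, 103, 104, 92, 92, 91, 93, 58, 40, 40, 40, 40, 38, 93, 49, 46, 46, 46, 67, 84, 46, 45, 46, 47, 48, 52, 111] [219 230]
341 [107, 105, 104, 105, 104, 104, 104, 70, 40, 39, 40, 41, 33, 44, 51, 47, 46, 46, 49, 82, 67, 46, 46, 47, 47, 48, 63, 114] [219 229]
344 [93, 92, 92, 85, 85, 80, 84, 42, 33, 40, 40, 37, 37, 60, 56, 43, 41, 39, 44, 90, 41, 41, 44, 46, 46, 42, 67, 68] [221 229]
347 [19, 18, 18, 18, 18, 18, 18, 18, 18, 18, 21, 33, 47, 62, 56, 55, 51, 47, 48, 46, 46, 46, 46, 47, 44, 36, 37, 38] [220 231]
```

```bash
python3 - <<'E'
from h import *
print(ang("scene",[(332,215.3),(335,214.8),(338,214.3),(341,213.6)],.0375))
print("edges",ang("scene",[(335,212.6),(335,216.9),(338,211.9),(338,216.8)],.0375))
print(ang("scene",[(332,224.2),(335,224),(338,223.6),(341,223.4),(344,223)],.030))
E
```

```text
(array([0.1163266 , 0.12102526, 0.12573025, 0.13054152]), array([61.58595652, 61.47061699, 61.3637707 , 61.42006672]))
edges (array([0.12217326, 0.1200512 , 0.12699237, 0.12457517]), array([63.29988031, 59.70250168, 63.28599594, 59.33413615]))
(array([0.11408764, 0.11869316, 0.12336563, 0.12797803, 0.13265872]), array([56.04340296, 55.88163084, 55.89817024, 55.75321343, 55.77307488]))
```

```bash
python3 -m inch '-1 -.0029 .0004 0 0 0 .02;-1 -.0029 .0004 0 0 0 .02;-1 -.0029 .0003 0 0 0 .02;-1 -.0022 .0003 0 0 0 .015;-1 0 0 0 0 0 0;-1 0 0 0 0 0 0'
python3 - <<'E'
from h import *
where()
p,d=snapshot("scene");np.save("s3.npy",p)
p=p.astype(int);g=p.sum(2)//3
for u in range(326,350,3): print(u,g[208:236,u].tolist(), (p[208:236,u,0]-p[208:236,u,1]>40).nonzero()[0]+208)
E
```

```text
clock: 9.83
tool_pos: [0.618, 0.1305, 0.0709]
eef_rot: [0.284, 0.959, 0.0, 0.001]
contact_force: [-1.2, 1.3, 0.1]
opening: 0.004
finger_force: 0.3
t 9.83 p [0.618  0.1305 0.0709] yaw 147.04 tilt [-0.001  0.001 -1.   ] r 0.1466 ang 64.22 F [-1.2  1.3  0.1] q [ 0.06  1.01 -0.65  1.65  0.82  0.77  0.02] op 0.0
axis in tool [-1.830e-02 -1.455e-01 -1.000e-04]
326 [170, 171, 169, 69, 120, 96, 96, 96, 77, 46, 93, 64, 63, 64, 64, 35, 56, 78, 98, 80, 73, 142, 108, 141, 106, 143, 141, 165] []
329 [170, 171, 168, 128, 140, 95, 96, 106, 35, 101, 79, 63, 63, 62, 52, 34, 52, 94, 49, 62, 75, 83, 74, 59, 63, 141, 185, 185] [224 226 227 228 229 230]
332 [169, 169, 169, 168, 133, 96, 94, 46, 76, 116, 44, 54, 53, 55, 36, 36, 64, 69, 48, 75, 75, 75, 65, 66, 58, 141, 187, 186] [225 226 227 228 229 230]
335 [158, 169, 168, 133, 96, 95, 50, 59, 115, 68, 40, 40, 40, 43, 33, 37, 109, 49, 46, 47, 46, 43, 45, 96, 42, 129, 158, 158] [225 226 227 228 229 230]
338 [92, 92, 84, 80, 73, 83, 105, 119, 116, 50, 40, 40, 41, 38, 37, 56, 84, 46, 46, 46, 47, 48, 52, 111, 28, 114, 113, 113] [223 225 226 227 228 229]
341 [104, 105, 106, 106, 106, 106, 106, 94, 77, 40, 40, 40, 41, 32, 35, 75, 67, 46, 46, 46, 46, 50, 63, 115, 115, 115, 115, 114] [224 225 226 227 228 229]
344 [106, 107, 106, 106, 105, 104, 103, 104, 60, 40, 39, 39, 41, 32, 38, 89, 41, 42, 44, 46, 46, 42, 68, 69, 71, 72, 74, 76] [222 224 225 226 227 228 229]
347 [38, 37, 25, 25, 26, 18, 18, 18, 17, 18, 23, 34, 33, 36, 43, 44, 47, 46, 46, 48, 44, 35, 36, 37, 39, 49, 72, 74] [222 223 224 225 226 227 228 229 230 231 232]
```

```bash
python3 -m inch '-1 -.002 .0002 0 0 0 .014;-1 -.002 .0002 0 0 0 .014;-1 0 0 0 0 0 0;-1 0 0 0 0 0 0'
python3 - <<'E'
from h import *
where()
p,d=snapshot("scene");np.save("s4.npy",p)
p=p.astype(int);g=p.sum(2)//3
for u in range(329,350,3): print(u,g[208:236,u].tolist())
print(ang("scene",[(338,219.2)],.0375))
E
```

```text
clock: 10.22
tool_pos: [0.621, 0.1289, 0.0708]
eef_rot: [0.297, 0.955, 0.0, 0.0]
contact_force: [-1.4, 0.1, 1.0]
opening: 0.005
finger_force: 0.7
t 10.22 p [0.621  0.1289 0.0708] yaw 145.44 tilt [-0.  0. -1.] r 0.1465 ang 62.85 F [-1.4  0.1  1. ] q [ 0.06  1.01 -0.64  1.64  0.81  0.78  0.  ] op 0.0
axis in tool [-0.0189 -0.1453 -0.    ]
329 [171, 171, 168, 129, 170, 167, 95, 94, 32, 92, 116, 91, 64, 63, 63, 63, 34, 50, 47, 48, 50, 75, 74, 59, 63, 141, 186, 186]
332 [170, 169, 169, 168, 167, 140, 95, 43, 63, 107, 117, 78, 54, 53, 54, 58, 33, 48, 44, 48, 62, 75, 65, 66, 57, 141, 187, 186]
335 [158, 169, 169, 169, 167, 133, 50, 53, 96, 118, 116, 51, 41, 40, 41, 38, 41, 46, 47, 47, 46, 44, 45, 96, 44, 129, 159, 159]
338 [104, 105, 86, 117, 89, 82, 90, 97, 107, 116, 88, 40, 40, 41, 40, 33, 42, 39, 46, 47, 47, 48, 53, 111, 28, 114, 113, 113]
341 [105, 105, 106, 107, 106, 106, 107, 95, 96, 92, 56, 41, 40, 40, 42, 33, 47, 46, 46, 46, 47, 49, 64, 115, 115, 114, 115, 114]
344 [107, 107, 106, 106, 106, 104, 104, 105, 106, 105, 49, 39, 40, 39, 37, 39, 36, 42, 44, 47, 47, 42, 68, 68, 71, 72, 75, 75]
347 [58, 73, 73, 56, 57, 55, 39, 39, 26, 25, 20, 22, 31, 36, 32, 36, 42, 47, 46, 47, 45, 35, 36, 37, 38, 50, 73, 74]
(array([0.12362096]), array([57.36367577]))
```

```bash
python3 - <<'E'
from h import *
def a(P):
    r,t=ang("scene",P,.0375);print(r.round(4),t.round(2),(t-np.degrees(.004/r)).round(2))
a([(335,218.65),(338,218.13),(341,217.8),(344,217.65)])
a([(335,212.6),(338,211.85),(341,211.0)])
E
```

```text
[0.1193 0.124  0.1287 0.1332] [58.21 58.24 58.12 57.87] [56.29 56.4  56.34 56.15]
[0.1222 0.127  0.1319] [63.3  63.33 63.43] [61.42 61.52 61.69]
```

The lever is at about 56.3° and the rider at 55.9°, both ±0.3°. Back off and check in the unobstructed top view.

```bash
python3 -m inch '-1 .006 -.001 0 0 0 0;-1 .012 0 0 0 0 0;-1 .012 0 0 0 0 0;-1 0 0 -.03 0 0 0;-1 0 0 -.03 0 0 0;-1 0 0 -.03 0 0 0;-1 0 0 -.03 0 0 0;-1 0 0 -.03 0 0 0;-1 0 0 -.03 0 0 0;-1 .004 -.022 0 0 0 -.06;-1 .004 -.022 0 0 0 -.06;-1 .004 -.022 0 0 0 -.06;-1 .004 -.022 0 0 0 -.06;-1 .004 -.022 0 0 0 -.06;-1 .004 -.022 0 0 0 -.06;-1 .004 -.022 0 0 0 -.06;-1 .004 -.022 0 0 0 -.06;-1 .004 -.022 0 0 0 -.06;-1 .004 -.022 0 0 0 -.06;-1 0 0 0 0 0 0'
python3 - <<'E'
from h import *
P,R=where()
print("brake in tool",(R.T@(np.array([.4386,-.0137,.073])-P)).round(4))
p,d=snapshot("top");np.save("t5.npy",p);cv2.imwrite("pics/t5.png",cv2.resize(p[195:295,230:360,::-1],None,fx=6,fy=6,interpolation=2))
d=np.load("top0.npz")["d"];m=camera_model("top");K=np.array(m["intrinsics"]);V=np.array(m["view"])
u,vv=np.meshgrid(np.arange(640),np.arange(480));C=np.stack([(u-K[0,2])/K[0,0]*d,(vv-K[1,2])/K[1,1]*d,d],-1)
q=((C-V[:3,3])@V[:3,:3])[d>0];q=q[(q[:,2]>.09)&(q[:,2]<.5)&(q[:,0]>.33)&(q[:,0]<.6)&(q[:,1]<-.085)&(q[:,1]>-.3)]
for y in np.arange(-.3,-.08,.02):
    k=q[(q[:,1]>=y)&(q[:,1]<y+.02)]
    if len(k):print(round(y,2),len(k),k.min(0).round(3),k.max(0).round(3))
E
```

```text
clock: 11.93
tool_pos: [0.4857, -0.0525, 0.2496]
eef_rot: [0.004, 1.0, -0.002, -0.002]
contact_force: [-0.8, -0.1, 0.5]
opening: 0.004
finger_force: 0.0
t 11.93 p [ 0.4857 -0.0525  0.2496] yaw 179.57 tilt [ 0.003 -0.005 -1.   ] r 0.0854 ang -143.31 F [-0.8 -0.1  0.5] q [ 0.61  0.68 -1.01  1.94  0.73  0.94  0.8 ] op 0.0
axis in tool [-0.0681  0.0516 -0.0005]
brake in tool [0.0468 0.0394 0.1765]
-0.22 1 [ 0.529 -0.2    0.174] [ 0.529 -0.2    0.174]
-0.2 57 [ 0.529 -0.2    0.16 ] [ 0.536 -0.18   0.222]
-0.18 140 [ 0.518 -0.18   0.131] [ 0.54  -0.16   0.266]
-0.16 215 [ 0.519 -0.16   0.09 ] [ 0.545 -0.14   0.33 ]
-0.14 181 [ 0.529 -0.14   0.19 ] [ 0.547 -0.12   0.36 ]
-0.12 111 [ 0.533 -0.12   0.234] [ 0.545 -0.101  0.358]
-0.1 40 [ 0.538 -0.1    0.283] [ 0.546 -0.09   0.292]
```

View pics/t5.png

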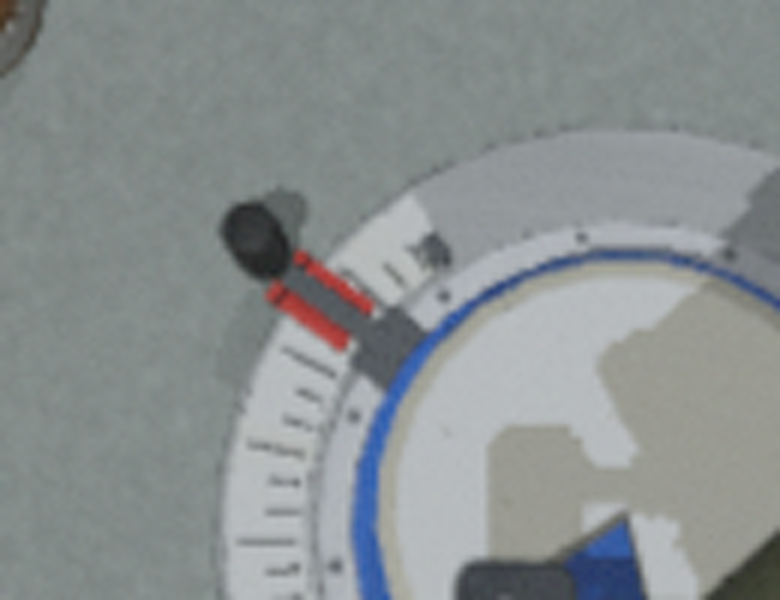

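The top crop shows the bar over the rider with a red strip on each side, at (310,318) and (335,283). The handle is at (258,240). Now quantify the centring.

```bash
python3 - <<'E'
from h import *
p=np.load("t5.npy");m=camera_model("top");K=np.array(m["intrinsics"]);V=np.array(m["view"])
t=np.radians(np.arange(46,66,.1));T=np.degrees(t)
for z in(.030,.0375):
  for r in(.114,.118,.122,.126):
    W=np.c_[AX[0]+r*np.cos(t),AX[1]+r*np.sin(t),0*t+z];c=W@V[:3,:3].T+V[:3,3];uv=c@K.T;uv=(uv[:,:2]/uv[:,2:]).astype(np.float32)
    s=cv2.remap(p,uv[:,:1],uv[:,1:],cv2.INTER_LINEAR)[:,0].astype(int);red=s[:,0]-(s[:,1]+s[:,2])/2
    k=red>.5*np.percentile(red,95);e=np.flatnonzero(np.diff(k.astype(int)));a=T[e]
    print(z,r,a.round(1),"outer mid",(a[0]+a[-1])/2,"inner mid",(a[1]+a[-2])/2)
E
python3 -m inch '-1 .02 .01 0 0 0 0;-1 .02 .01 0 0 0 0;-1 .007 .01 0 0 0 0;-1 0 .009 0 0 0 0;-1 0 0 0 0 0 0'
```

```text
0.03 0.114 [50.9 53.2 57.5 60.7] outer mid 55.80000000000014 inner mid 55.350000000000136
0.03 0.118 [51.2 53.4 57.5 60.5] outer mid 55.850000000000136 inner mid 55.45000000000013
0.03 0.122 [51.2 53.1 57.3 60.3] outer mid 55.75000000000014 inner mid 55.20000000000013
0.03 0.126 [51.4 53.5 57.4 60.2] outer mid 55.80000000000014 inner mid 55.45000000000013
0.0375 0.114 [51.3 53.4 57.8 60.9] outer mid 56.100000000000136 inner mid 55.600000000000136
0.0375 0.118 [51.4 53.5 57.7 60.7] outer mid 56.05000000000014 inner mid 55.600000000000136
0.0375 0.122 [51.5 53.5 57.4 60.5] outer mid 56.00000000000014 inner mid 55.45000000000013
0.0375 0.126 [51.6 53.7 57.4 60.4] outer mid 56.00000000000014 inner mid 55.55000000000013
clock: 12.4
tool_pos: [0.4412, -0.005, 0.2514]
eef_rot: [-0.0, 1.0, 0.001, 0.001]
contact_force: [0.1, 0.6, 0.9]
opening: 0.007
finger_force: 0.0
```

The lever is centred within about 0.3° (the rider reads 55.8°, the bar 55.6–56.3°). Now the brake.

```bash
python3 -m inch '-1 0 -.008 .03 0 0 0;-1 0 0 .03 0 0 0;-1 0 0 .03 0 0 0;-1 0 0 .03 0 0 0;-1 0 0 .03 0 0 0;-1 0 0 0 0 0 0;-1 0 0 0 0 0 0'
python3 - <<'E'
from h import *
P,R=where()
print("brake in tool",(R.T@(np.array([.4386,-.0137,.073])-P)).round(4))
E
```

```text
clock: 12.98
tool_pos: [0.4408, -0.0154, 0.1]
eef_rot: [0.001, 1.0, -0.0, -0.001]
contact_force: [0.1, -0.1, 0.8]
opening: 0.003
finger_force: 0.0
t 12.98 p [ 0.4408 -0.0154  0.1   ] yaw 179.86 tilt [ 0.002 -0.    -1.   ] r 0.1143 ang -173.03 F [ 0.1 -0.1  0.8] q [ 0.37  0.85 -0.72  2.21  1.19  0.56  0.28] op 0.0
axis in tool [-0.1134  0.0141 -0.0002]
brake in tool [0.0021 0.0017 0.027 ]
```

```bash
python3 -m inch '-1 .002 .0017 .01 0 0 0;-1 0 0 .01 0 0 0;-1 0 0 .005 0 0 0;-1 0 0 .003 0 0 0;-1 0 0 .003 0 0 0;-1 0 0 .002 0 0 0;-1 0 0 .002 0 0 0;-1 0 0 .001 0 0 0;-1 0 0 0 0 0 0;-1 0 0 0 0 0 0'
python3 -c "
from h import *
where()"
```

```text
clock: 13.82
tool_pos: [0.4397, -0.0139, 0.0654]
eef_rot: [0.002, 1.0, -0.0, 0.001]
contact_force: [0.7, -1.4, 8.5]
opening: 0.007
finger_force: 3.8
t 13.82 p [ 0.4397 -0.0139  0.0654] yaw 179.83 tilt [-0.003 -0.    -1.   ] r 0.1151 ang -173.8 F [ 0.7 -1.4  8.5] q [ 0.32  0.91 -0.66  2.23  1.37  0.51  0.11] op 0.01
axis in tool [-0.1144  0.0128  0.0003]
```

```bash
python3 -m inch '-1 0 0 .001 0 0 0;-1 0 0 .001 0 0 0;-1 0 0 0 0 0 0;-1 0 0 0 0 0 0'
python3 -m inch '-1 0 0 -.005 0 0 0;-1 0 0 -.01 0 0 0;-1 0 0 -.025 0 0 0;-1 0 0 -.03 0 0 0;-1 0 0 -.03 0 0 0;-1 0 0 -.03 0 0 0;-1 .02 0 -.03 0 0 0;-1 .02 0 -.03 0 0 0;-1 .02 0 0 0 0 0;-1 0 0 0 0 0 0;-1 0 0 0 0 0 0'
python3 - <<'E'
from h import *
where()
for n,b in(("top",(215,355,235,395)),("scene",(120,260,185,365))):
    p,d=snapshot(n);np.save(n+"6.npy",p);cv2.imwrite(f"pics/{n}6.png",cv2.resize(p[b[0]:b[1],b[2]:b[3],::-1],None,fx=4.2,fy=4.2,interpolation=2))
    c,s,_=blob(masks(p)["green"],dict(top=(320,325,365,360),scene=(185,160,225,200))[n]);print(n,c,s,cast(n,c,.054).round(4),cast(n,c,.062).round(4))
E
```

```text
clock: 14.15
tool_pos: [0.4398, -0.0139, 0.0652]
eef_rot: [0.001, 1.0, -0.001, 0.002]
contact_force: [-1.3, -2.8, 31.4]
opening: 0.01
finger_force: 15.7
clock: 15.07
tool_pos: [0.3778, -0.0145, 0.2528]
eef_rot: [0.001, 1.0, -0.001, -0.0]
contact_force: [-0.0, 0.2, -0.4]
opening: 0.005
finger_force: 0.0
t 15.07 p [ 0.3778 -0.0145  0.2528] yaw 179.84 tilt [ 0.    -0.001 -1.   ] r 0.1769 ang -175.78 F [-0.   0.2 -0.4] q [ 0.59  0.53 -1.02  2.23  0.69  0.74  0.66] op 0.01
axis in tool [-1.764e-01  1.350e-02 -1.000e-04]
top [339.         342.65384615] [334 337  11  12 104] [[ 0.4376 -0.0133  0.054 ]] [[ 0.4379 -0.0132  0.062 ]]
scene [201.91851852 183.74814815] [196 178  14  14 135] [[ 0.4386 -0.0147  0.054 ]] [[ 0.4443 -0.0173  0.062 ]]
```

View pics/scene6.png

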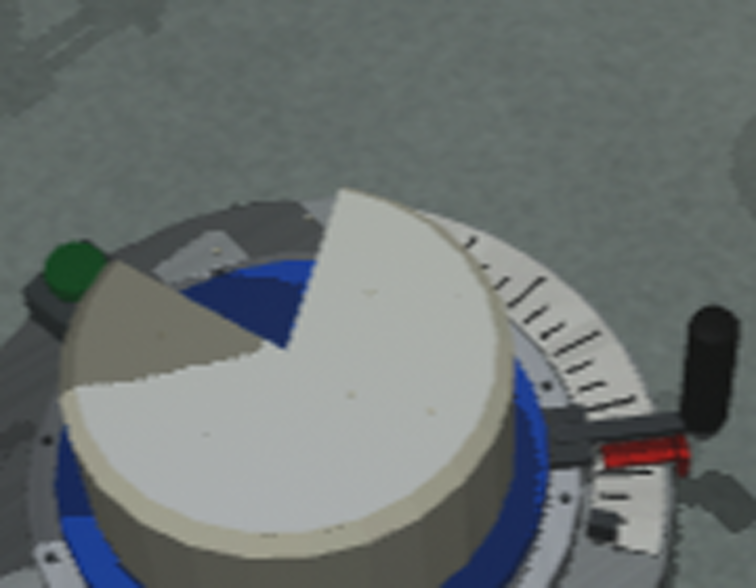

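The scene view shows the green button sunk (75,270), the bar over the rider (640,440) and the handle at (710,370). Last check of the lever in both views.

```bash
python3 - <<'E'
from h import *
t=np.radians(np.arange(46,68,.1));T=np.degrees(t)
for n in("top","scene"):
  p=np.load(n+"6.npy");m=camera_model(n);K=np.array(m["intrinsics"]);V=np.array(m["view"])
  for z in(.030,.0375):
   for r in(.116,.120,.124,.128):
    W=np.c_[AX[0]+r*np.cos(t),AX[1]+r*np.sin(t),0*t+z];c=W@V[:3,:3].T+V[:3,3];uv=c@K.T;uv=(uv[:,:2]/uv[:,2:]).astype(np.float32)
    s=cv2.remap(p,uv[:,:1],uv[:,1:],cv2.INTER_LINEAR)[:,0].astype(int);red=s[:,0]-(s[:,1]+s[:,2])/2
    k=red>.5*np.percentile(red,95);a=T[np.flatnonzero(np.diff(k.astype(int)))]
    print(n,z,r,a.round(1), s.mean(1)[::5].astype(int).tolist() if n=="scene" and z>.03 else "")
E
```

```text
top 0.03 0.116 [51.2 53.2 57.6 60.6] 
top 0.03 0.12 [51.1 53.2 57.3 60.4] 
top 0.03 0.124 [51.3 53.5 57.2 60.3] 
top 0.03 0.128 [51.5 53.4 57.2 60.1] 
top 0.0375 0.116 [51.4 53.6 57.7 60.9] 
top 0.0375 0.12 [51.4 53.4 57.5 60.6] 
top 0.0375 0.124 [51.6 53.8 57.5 60.5] 
top 0.0375 0.128 [51.7 53.6 57.4 60.3] 
scene 0.03 0.116 [50.4 54.7] 
scene 0.03 0.12 [50.7 54.9] 
scene 0.03 0.124 [50.7 54.3] 
scene 0.03 0.128 [50.8 54.7] 
scene 0.0375 0.116 [48.3 52.4] [114, 72, 76, 101, 73, 50, 60, 64, 62, 55, 46, 45, 45, 44, 41, 37, 38, 43, 50, 57, 56, 56, 56, 64, 85, 117, 156, 165, 165, 132, 95, 84, 87, 133, 164, 165, 166, 166, 166, 166, 166, 165, 166, 167]
scene 0.0375 0.12 [48.5 52.2] [137, 65, 74, 130, 86, 53, 63, 68, 68, 56, 46, 44, 43, 41, 43, 45, 39, 40, 51, 56, 55, 56, 56, 60, 83, 138, 163, 165, 163, 156, 105, 65, 102, 142, 160, 166, 166, 166, 166, 166, 167, 167, 167, 167]
scene 0.0375 0.124 [48.6 52.4] [153, 121, 125, 159, 102, 64, 64, 66, 67, 61, 54, 47, 44, 42, 42, 40, 34, 42, 55, 55, 55, 55, 55, 56, 97, 133, 155, 164, 165, 165, 166, 161, 155, 161, 164, 164, 165, 165, 163, 164, 167, 165, 164, 165]
scene 0.0375 0.128 [48.8 52.6] [134, 135, 132, 125, 90, 64, 52, 58, 66, 61, 53, 45, 44, 45, 47, 40, 34, 44, 51, 55, 55, 55, 55, 64, 79, 100, 117, 115, 111, 109, 109, 104, 106, 107, 112, 115, 117, 112, 110, 114, 114, 108, 108, 112]
```

```bash
python3 -c "
from plant import r
print(r.finish_job())"
```

```text
the job is handed in; nothing more can be done
None
```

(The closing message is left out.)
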